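# Flip the test-stand tag over to the tick

## Task

The large battery pack has passed its test: with a fingertip under the near edge of the flip tag on its stand (the edge towards the robot), swing the tag gently up and right over its hinge, and press it down flat on the far side so that the tick shows on top. Leave the tag of the small pack's stand as it is, and do not lift or shift the packs, the stands or anything else on the bench.

Things in the scene. Friction and masses are not known exactly. Their poses are not given: they have to be found in the camera images.
- stand_big: test stand of the LARGE battery pack (4 x 5 cells): loose grey steel plate 180 (x) x 200 (y) mm on rubber feet, plate top 12 mm up, 1.6 kg. Origin: underside centre, on the bench; x points away from the robot (front = -x), y left seen from the robot. Pack nest centred at y +43 mm; post of the flip tag at x 0, y -62 mm; nothing else stands under the tag.
- tag_big (a joint): hinge of the flip tag on the stand of the LARGE battery pack (4 x 5 cells). 0 = level, lying to the front, ring face up; 1.57 = upright; 3.14 = turned over, level, lying to the back, tick face up; stops at 0 and 3.14. Grows as the front edge is raised and swung over. Friction hinge: stays at any angle where it is left, needs about 1 N at the free edge.
- tag_big_hinge (a point): middle of that tag's hinge axis, on the stand and with the stand's axes (hinge axis = y), 115 mm above the bench. Under it a saddle 44 mm long (x), 30 mm wide; lugs 12 mm long (x), standing 7 mm above the axis, and nuts at y +-24 to 35 mm.
- tag_big_edge (a point): middle of that tag's free edge; moves with the tag, with its axes (at joint 0 the stand's). Tag: black plate reaching 85 mm from the hinge axis to this edge, 44 mm wide, 4 mm thick, hinge axis in its mid-plane; raised white ring on one face, raised white tick on the other. Free room of 100 mm below the level tag.
- stand_small: test stand of the SMALL battery pack (2 x 4 cells): loose grey steel plate 180 (x) x 200 (y) mm on rubber feet, plate top 12 mm up, 1.6 kg. Origin: underside centre, on the bench; x points away from the robot (front = -x), y left seen from the robot. Pack nest centred at y +43 mm; post of the flip tag at x 0, y -62 mm; nothing else stands under the tag.
- tag_small (a joint): hinge of the flip tag on the stand of the SMALL battery pack (2 x 4 cells). 0 = level, lying to the front, ring face up; 1.57 = upright; 3.14 = turned over, level, lying to the back, tick face up; stops at 0 and 3.14. Grows as the front edge is raised and swung over. Friction hinge: stays at any angle where it is left, needs about 1 N at the free edge.
- tag_small_hinge (a point): middle of that tag's hinge axis, on the stand and with the stand's axes (hinge axis = y), 115 mm above the bench. Under it a saddle 44 mm long (x), 30 mm wide; lugs 12 mm long (x), standing 7 mm above the axis, and nuts at y +-24 to 35 mm.
- tag_small_edge (a point): middle of that tag's free edge; moves with the tag, with its axes (at joint 0 the stand's). Tag: black plate reaching 85 mm from the hinge axis to this edge, 44 mm wide, 4 mm thick, hinge axis in its mid-plane; raised white ring on one face, raised white tick on the other. Free room of 100 mm below the level tag.
- pack_big_center (a point): centre (35 mm up) of the large pack: 20 purple round cells upright in black holders, 82 x 102 x 70 mm, 0.9 kg, loose in its nest; its top is 82 mm above the bench. Stays put.
- pack_small_center (a point): centre of the small pack: 8 such cells, 42 x 82 x 70 mm, 0.4 kg, loose in the nest of the other stand; top 82 mm above the bench. Stays put.
- multimeter: blue multimeter lying face up, 190 x 92 x 43 mm, in front of the stands; a bystander, leave alone. Origin: centre of its underside.
- cell_a: single loose cell standing upright, 18 mm across, 66 mm tall, beside the large pack's stand; a bystander, leave alone. Origin: centre of its underside.
- cell_b: another, beside the small pack's stand; a bystander, leave alone. Origin: centre of its underside.
- solder_spool: solder spool standing upright, 52 mm across, 42 mm tall, behind and between the stands; a bystander, leave alone. Origin: centre of its underside.
- tape_roll: amber tape roll lying flat, 66 mm across, 19 mm tall, in front on the left; a bystander, leave alone. Origin: centre of its underside.
- screwdriver: small blue screwdriver lying in front on the right, 160 mm long; a bystander, leave alone. Origin: centre of its underside.
- bit_rack: black strip 22 x 100 x 16 mm with upright bits to 48 mm, in front far right; a bystander, leave alone. Origin: centre of its underside.
- flux_jar: amber flux jar, 44 mm across, 48 mm tall, behind the stands; a bystander, leave alone. Origin: centre of its underside.

How it is judged:
By the outcome, as a careful person would: the job done as asked, in the order asked, and still so for the second after the job is handed in, with the robot touching nothing.
It also fails if it takes over 38 s, if anything falls off the work surface, if the arm or the gripper's body presses on something with over 40 N, if the wrist force passes 120 N, or if a joint passes its speed limit or range.

## Robot

A 6-joint arm with a two-finger parallel gripper is mounted at the origin on the work surface. World frame = base frame: x ahead of the robot, y to its left, z up, the work surface at z = 0. Lengths are in mm, angles in rad, forces in N, time in s.
With the tool pointing down it reaches from about 425 to 1125 mm from the base axis. Payload 14.9 kg.
Tool frame: the origin (TCP) lies midway between the tips of the shut fingers; the grasp point (between the pads) lies 19 mm behind it (grip_point_offset is the distance from the TCP to the grasp point, in mm); z points along the fingers, y is the direction in which the jaws open and shut (so a half turn about z gives the same grasp; the last joint's range is limited). The gripper opens to 91 mm and grips with 3 to 60 N. Pads are 32 mm wide; open, the fingers measure 118 mm over their backs; the gripper's body (76 mm by 178 mm) begins 60 mm behind the grasp point.
Start: joints at [-1.159, 0.379, 1.734, -0, 1.028, -0.033], TCP at [301.192, -631.903, 213.932] pointing down, gripper open.
Joint ranges: [-2.77, 2.77], [-0.74, 2.19], [0, 2.66], [-1.06, 4.2], [0.31, 2.87], [-3.08, 3.08]. Speed limits (rad/s): [1.89, 1.89, 2.39, 3.14, 3.14, 3.14].

## Interface

Orientations are given as a unit quaternion [w, x, y, z].
In Python, from plant import * gives the robot as it stands.
- The arm moves only by the tool play_rows, never from a script. Its argument "moves" is text: rows parted by semicolons, each of 4 numbers parted by spaces: the shift along the tool's x, y, z in m, then the turn about the tool's z in rad. A call has 1 to 20 rows; each row is the pose to reach, as a shift and turn from the pose measured when the call began, along the tool's axes at that moment; what a row does not reach only later rows make up. A row lasts 1/10 s, in which the tool goes at most 50 mm and 8.59 degrees, less where a joint would pass 70% of its speed; a pose out of reach is approached as far as the arm can. A call with a gripper value outside its range is refused whole. "fingers" is the finger opening in m, from 0 to 0.0912, set as the call begins (left out, the last holds). The fingers move at their own pace and stop on an object; "force" is the grip in N (left out, the last holds). Time passes only in rows, so rows that repeat a pose let the fingers close. It gives the time, the measured TCP pose, the force and the opening at its end, in the units of the state.
- read_state(): the state, without advancing time (a new reading comes with each control period).
- camera(name): name is "scene" or "top" or "wrist"; returns a dict with "img" (480x640x3 uint8, red, green, blue), "vertical_fov" (degrees; the focal length in pixels is half the picture's height over the tangent of half this angle, whatever the lens; pixels are square), "cx", "cy" (the principal point, pixels), "R" (3x3) and "t" (3): a world point X has camera coordinates R X + t. Camera axes: x right, y down, z forward; pixel columns grow to the right and rows downward; lengths in mm; the calibration is good to about 2 mm. A picture is of the moment at which its call begins. There is no depth.
- close_job(): hands the job in, once; it reports no verdict.
The state is a dict: "clock": time; "joints": joint angles; "qd": joint speeds; "effort": joint torques, N m; "eef_pos": TCP position; "ee_rot": TCP orientation; "contact_force": force on the tool from outside, world axes, zero at the start; "ft_torque": the same for the moment, N m; "finger_gap": finger opening in mm.
Only numpy, scipy, OpenCV 4.12 (cv2) and the standard library are available. Lean on these libraries where they do the work, as an engineer would, in place of code of your own. Each camera call takes 0.05 s, during which the arm holds its last target.

## Working session

There is one attempt and no reset: what is moved stays moved. The work goes in short steps, Python scripts to look and compute and a tool call to move; the robot and the scene stay as the last step left them, time stands still between calls to the robot, and variables do not carry over. Pictures are saved under pics/ and viewed, and the job is handed in when it is done.

Besides the shell and the picture viewer there is one more tool, called after "Request:" as a command line: name --argument value ..., lists and objects as JSON in quotes. play_rows: Moves the arm, as the interface text tells. Its arguments: {"type":"object","properties":{"moves":{"type":"string"},"fingers":{"type":"number"},"force":{"type":"number"}},"required":["moves"]}

```bash
ls; mkdir -p pics; python3 - <<'E'
from plant import *
import cv2,pickle
s=read_state();print(s)
for n in("scene","top","wrist"):
    c=camera(n);pickle.dump(c,open(f"pics/{n}0.pkl","wb"))
    cv2.imwrite(f"pics/{n}0.png",c["img"][:,:,::-1]);print(n,c["vertical_fov"],c["cx"],c["cy"],c["R"],c["t"])
E
```

```text
pics
{'clock': 0.0, 'joints': array([-1.15930891e+00,  3.79456327e-01,  1.73477117e+00,  2.06312605e-05,
        1.02853717e+00, -3.33228353e-02]), 'qd': array([-6.37605383e-06, -1.75543008e-03,  3.90310529e-04,  3.36216696e-04,
        9.11482925e-07,  4.28985026e-04]), 'effort': array([ 1.34273931e-03, -7.63720679e+01, -4.34357929e+01,  6.50932523e-02,
        4.24391683e-02, -6.36081677e-05]), 'eef_pos': array([ 301.02250256, -631.51876971,  213.2596291 ]), 'ee_rot': array([-5.77223450e-04,  9.75370765e-01,  2.20570911e-01, -1.01469341e-04]), 'contact_force': array([-0.12212662,  0.13912122,  0.29458906]), 'ft_torque': array([-0.00241805,  0.00649995, -0.03620029]), 'finger_gap': 91.30472503932127}
scene 47.67819096624814 323.45466503723344 235.56172919424745 [[ 0.51779748  0.85529741  0.01876441]
 [ 0.62691493 -0.36442738 -0.68860028]
 [-0.58211978  0.36831918 -0.7248983 ]] [-291.82542115 -254.97866059 1367.64310716]
top 45.37595241321148 311.47609340877307 235.52760221080192 [[ 2.30929759e-02 -9.99728890e-01  2.97665334e-03]
 [-9.90823227e-01 -2.32836915e-02 -1.33143542e-01]
 [ 1.33176753e-01  1.25343339e-04 -9.91092295e-01]] [ -10.23033559  569.55481267 1320.19995564]
wrist 66.40366910414667 320.75559935195713 239.97327573714753 [[ 0.43013659 -0.90276299 -0.00122533]
 [-0.87017241 -0.41496892  0.26570805]
 [-0.24037987 -0.1132245  -0.96405276]] [-699.72097799  -30.50368987  390.45722799]
```

View pics/scene0.png

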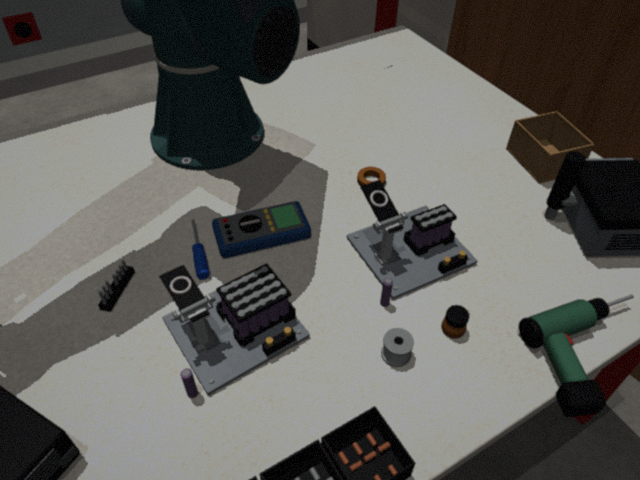

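View pics/top0.png

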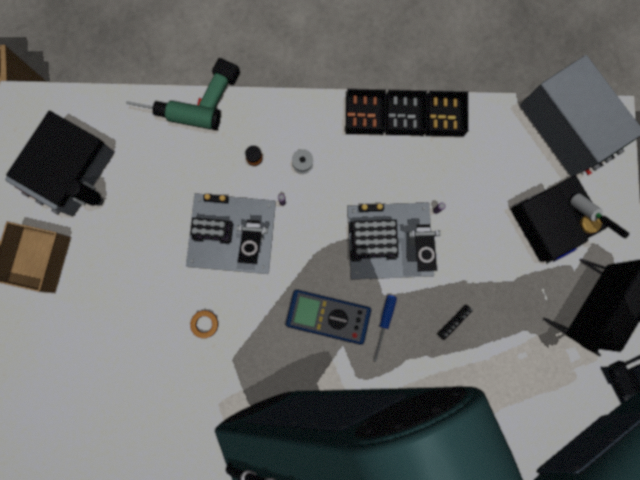

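View pics/wrist0.png

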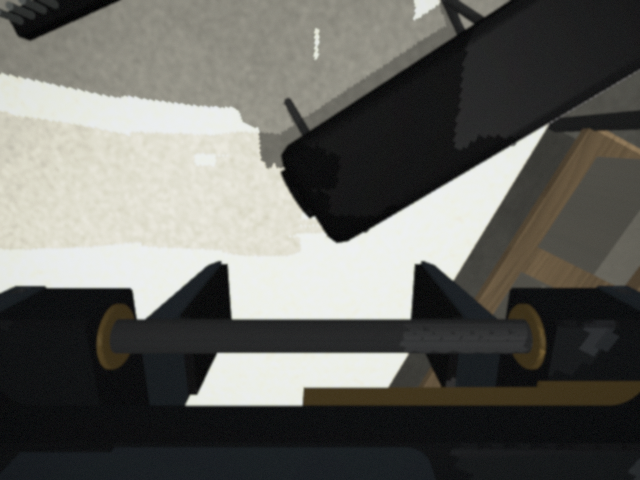

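```bash
python3 - <<'E'
import cv2
a=cv2.imread("pics/top0.png")[190:290,335:455];cv2.imwrite("pics/topc.png",cv2.resize(a,None,fx=6,fy=6,interpolation=cv2.INTER_CUBIC))
a=cv2.imread("pics/scene0.png")[250:400,150:320];cv2.imwrite("pics/scenec.png",cv2.resize(a,None,fx=4,fy=4,interpolation=cv2.INTER_CUBIC))
E
```

```text
(no output)
```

View pics/topc.png

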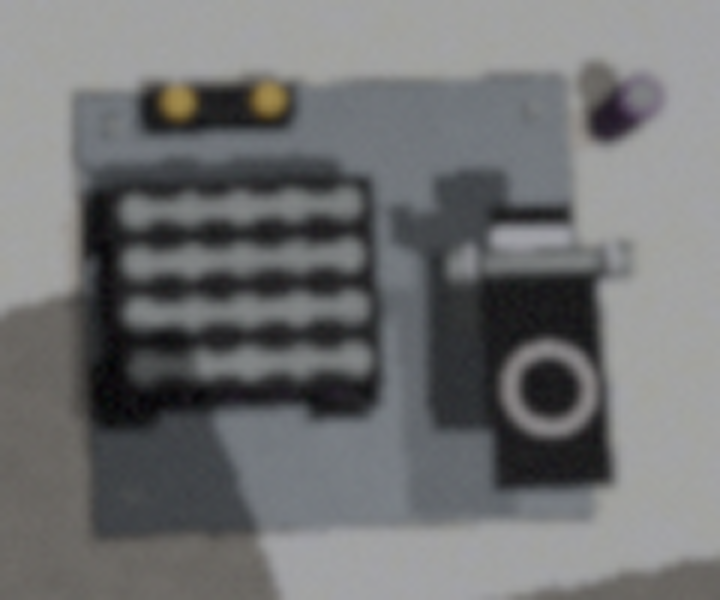

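View pics/scenec.png

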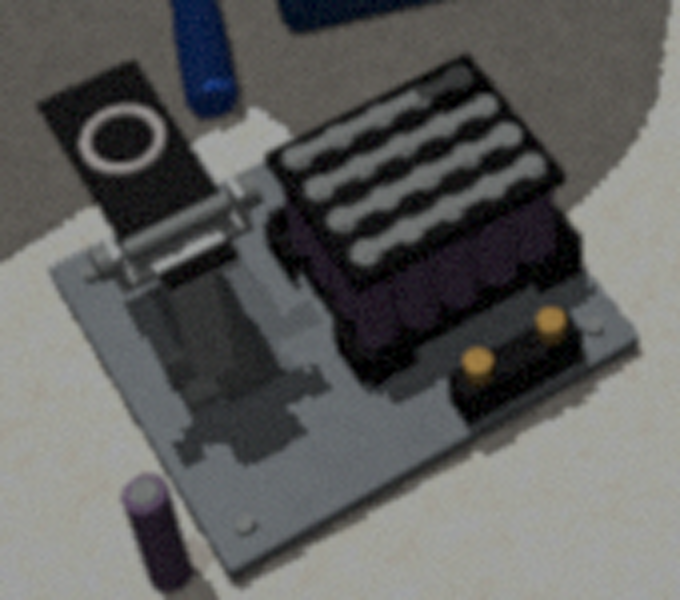

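```bash
cat > h.py <<'E'
import numpy as np,cv2,pickle
def K(c):
    f=240/np.tan(np.radians(c["vertical_fov"]/2));return np.array([[f,0,c["cx"]],[0,f,c["cy"]],[0,0,1]])
def plane(c,p,z):
    o=-c["R"].T@c["t"];d=c["R"].T@np.linalg.inv(K(c))@np.array([p[0],p[1],1]);return o+d*(z-o[2])/d[2]
def tri(c1,p1,c2,p2):
    P=[K(c)@np.c_[c["R"],c["t"]] for c in(c1,c2)]
    X=cv2.triangulatePoints(P[0],P[1],np.array(p1,float).reshape(2,1),np.array(p2,float).reshape(2,1));return (X[:3]/X[3]).ravel()
E
python3 - <<'E'
from h import *
T=pickle.load(open("pics/top0.pkl","rb"));S=pickle.load(open("pics/scene0.pkl","rb"))
t=lambda x,y:((x+.5)/6-.5+335,(y+.5)/6-.5+190)
s=lambda x,y:((x+.5)/4-.5+150,(y+.5)/4-.5+250)
np.set_printoptions(precision=1,suppress=True)
for n,a,b,z in[("ring",(548,388),(122,138),118),("cornL",(496,487),(135,62),117),("cornR",(612,482),(40,103),117)]:
    print(n,plane(T,t(*a),z),plane(S,s(*b),z),tri(T,t(*a),S,s(*b)))
cs=[plane(T,t(*p),12) for p in[(75,92),(570,72),(593,515),(95,537)]]
print(cs,np.mean(cs,0)); cs=np.array(cs)
for i,j in((2,1),(3,0)):
    d=cs[j]-cs[i];print("xaxis",np.degrees(np.arctan2(d[1],d[0])),np.hypot(*d[:2]))
for i,j in((1,0),(2,3)):
    d=cs[j]-cs[i];print("yaxis",np.degrees(np.arctan2(-d[0],d[1])),np.hypot(*d[:2]))
for p in[(55,270),(235,582),(637,345)]:print(plane(S,s(*p),12))
E
```

```text
ring [ 523.  -251.6  118. ] [ 518.2 -249.3  118. ] [ 522.5 -250.3  123.4]
cornL [ 486.  -232.5  117. ] [ 481.4 -229.6  117. ] [ 485.8 -231.   122.2]
cornR [ 488.8 -275.3  117. ] [ 482.8 -271.6  117. ] [ 488.5 -273.1  123.9]
[array([650.2, -81.7,  12. ]), array([ 663.2, -282.3,   12. ]), array([ 483.8, -290.7,   12. ]), array([470.4, -92.3,  12. ])] [ 566.9 -186.8   12. ]
xaxis 2.679227102656066 179.6060687830904
xaxis 3.3835197819005733 180.10936466814096
yaxis 3.7054970282671604 200.9833595311955
yaxis 3.858050985194018 198.77930071179082
[ 485.4 -287.3   12. ]
[ 665.9 -277.5   12. ]
[651.2 -83.1  12. ]
```

```bash
cat >> h.py <<'E'
from scipy.spatial.transform import Rotation as Ro
def togo(s,tgt,yaw):
    q=s["ee_rot"];R=Ro.from_quat([q[1],q[2],q[3],q[0]]).as_matrix()
    ty=np.arctan2(R[1,0],R[0,0]);return R.T@(np.array(tgt)-s["eef_pos"])/1000,ty-yaw,R[:,2],np.degrees(ty)
E
python3 - <<'E'
from plant import *
from h import *
print(togo(read_state(),(498,-252.3,180),np.radians(3.4)))
E
```

```text
(array([ 0.34100048, -0.25762916,  0.03366508]), np.float64(0.38547762226330085), array([-3.74277197e-04,  7.86162361e-04, -9.99999621e-01]), np.float64(25.486240852425322))
```

Request:
play_rows --moves "0.02 -0.015 0 0.02;0.05 -0.04 0 0.06;0.08 -0.062 0 0.1;0.115 -0.087 0 0.14;0.15 -0.113 0 0.18;0.185 -0.14 0 0.22;0.22 -0.166 0 0.26;0.25 -0.19 0.01 0.3;0.28 -0.212 0.015 0.33;0.305 -0.23 0.02 0.36;0.325 -0.246 0.03 0.38;0.336 -0.254 0.034 0.385;0.341 -0.2575 0.034 0.385;0.341 -0.2575 0.034 0.385;0.341 -0.2575 0.034 0.385;0.341 -0.2575 0.034 0.385" --fingers 0.07

```text
clock: 1.75
eef_pos: [497.9, -253.3, 180.0]
ee_rot: [-0.0, 1.0, 0.03, 0.0]
contact_force: [0.4, -0.7, -0.4]
finger_gap: 70.1
```

```bash
python3 - <<'E'
from plant import *
from h import *
s=read_state();print(s["clock"],s["contact_force"],s["finger_gap"],s["joints"],s["eef_pos"])
print(togo(s,(498,-252.3,100),np.radians(3.4)))
ims=[]
for n in("scene","top","wrist"):
    c=camera(n);pickle.dump(c,open(f"pics/{n}1.pkl","wb"));ims.append(c["img"][:,:,::-1])
cv2.imwrite("pics/w1.png",ims[2])
a=cv2.resize(ims[1][190:290,335:455],None,fx=4,fy=4,interpolation=cv2.INTER_CUBIC)
b=cv2.resize(ims[0][200:400,120:320],None,fx=2,fy=2,interpolation=cv2.INTER_CUBIC)
cv2.imwrite("pics/c1.png",np.hstack([a,b]) if a.shape[0]==b.shape[0] else a)
E
```

```text
1.75 [ 0.37502601 -0.65146101 -0.44139818] 70.09818913027028 [-5.12546344e-01  2.04194727e-01  2.03935996e+00  5.43945964e-04
  8.98207967e-01  9.98874531e-01] [ 497.91825765 -253.3150898   179.9980744 ]
(array([ 0.00013451, -0.00097252,  0.07999853]), np.float64(-0.0003046831006789513), array([ 6.05587749e-05,  4.54140688e-04, -9.99999895e-01]), np.float64(3.3825429442421364))
```

View pics/w1.png

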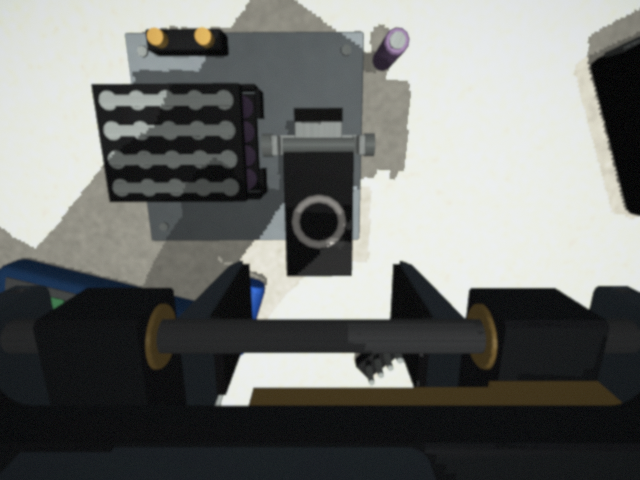

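View pics/c1.png

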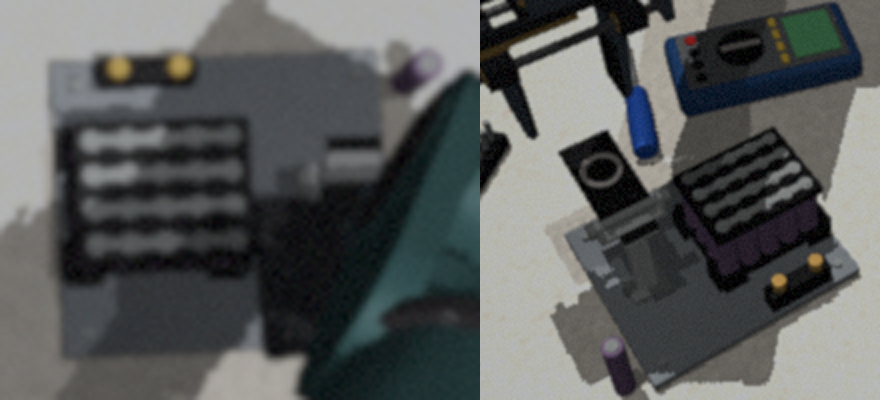

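```bash
python3 - <<'E'
from h import *
W=pickle.load(open("pics/wrist1.pkl","rb"))
for p,z in[((286.5,275),117),((352,275),117),((319,222),118),((284,150),117),((353,150),117),((320,143),121)]:print(p,plane(W,p,z).round(1))
f=K(W)@np.c_[W["R"],W["t"]]
for p in[(497.9,-253.3,180),(498,-218,180),(498,-288,180)]:
    u=f@np.array([*p,1]);print(u[:2]/u[2])
E
```

```text
(286.5, 275) [ 482.1 -231.3  117. ]
(352, 275) [ 484.7 -275.6  117. ]
(319, 222) [ 520.3 -251.2  118. ]
(284, 150) [ 564.3 -227.   117. ]
(353, 150) [ 566.8 -269.5  117. ]
(320, 143) [ 569.8 -248.9  121. ]
[320.04437356 292.85037526]
[249.54599224 288.80628708]
[388.96824862 296.43828354]
```

Request:
play_rows --moves "0 0 0.01 0;0 0 0.025 0;0 0 0.04 0;0 0 0.055 0;0 -0.0005 0.068 0;0 -0.0005 0.077 0;0 -0.0005 0.08 0;0 -0.0005 0.08 0;0 -0.0005 0.08 0"

```text
clock: 2.8
eef_pos: [498.2, -252.6, 100.3]
ee_rot: [-0.0, 1.0, 0.03, 0.0]
contact_force: [0.9, 0.1, 0.5]
finger_gap: 70.1
```

Request:
play_rows --moves "0 0 0 0;0 0 0 0;0 0 0 0;0 0 0 0;0 0 0 0;0 0 0 0" --fingers 0.047 --force 4

```text
clock: 3.4
eef_pos: [498.2, -252.6, 100.3]
ee_rot: [-0.0, 1.0, 0.03, 0.0]
contact_force: [-0.2, 0.5, 0.1]
finger_gap: 47.0
```

```bash
python3 - <<'E'
from plant import *
from h import *
s=read_state();print(s["clock"],s["contact_force"],s["finger_gap"],s["eef_pos"])
c=camera("wrist");a=c["img"][:,:,::-1];b=camera("scene")["img"][:,:,::-1]
cv2.imwrite("pics/c2.png",np.vstack([a[0:300],cv2.resize(b[200:350,60:380],None,fx=2,fy=2)]))
E
```

```text
3.4 [-0.23954949  0.46003074  0.13423633] 47.01242852825349 [ 498.16435688 -252.59431121  100.26426316]
```

View pics/c2.png

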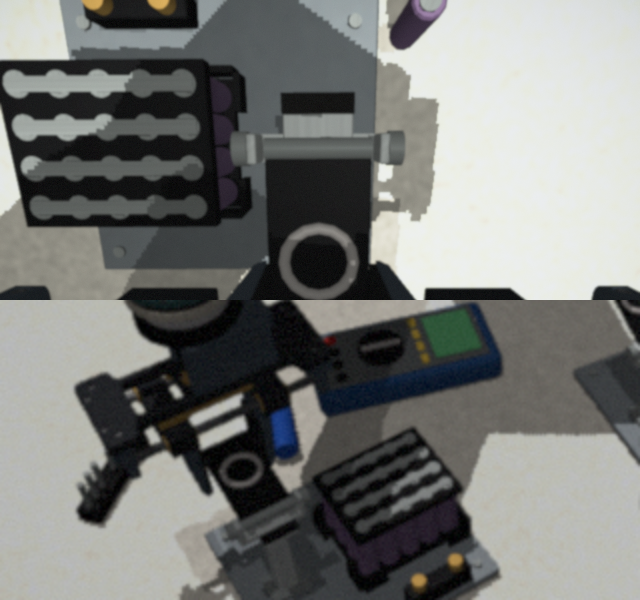

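The tag (x 268–370 px in the wrist view) sits centred between the fingers, with 1.5 mm of clearance on each side. I'll pinch it lightly.

Request:
play_rows --moves "0 0 0 0;0 0 0 0;0 0 0 0;0 0 0 0" --fingers 0.04 --force 4

```text
clock: 3.9
eef_pos: [498.0, -251.9, 100.0]
ee_rot: [-0.001, 1.0, 0.029, -0.0]
contact_force: [1.5, 6.5, 0.2]
finger_gap: 43.9
```

```bash
python3 - <<'E'
import numpy as np
# hinge rel grip point; r=71; rows for theta: dx=r(1-cos), up=r sin
for th in np.arange(0.1,3.15,.1): print(round(th,2),np.round([.071*(1-np.cos(th)),-.071*np.sin(th)],4))
E
```

```text
0.1 [ 0.0004 -0.0071]
0.2 [ 0.0014 -0.0141]
0.3 [ 0.0032 -0.021 ]
0.4 [ 0.0056 -0.0276]
0.5 [ 0.0087 -0.034 ]
0.6 [ 0.0124 -0.0401]
0.7 [ 0.0167 -0.0457]
0.8 [ 0.0215 -0.0509]
0.9 [ 0.0269 -0.0556]
1.0 [ 0.0326 -0.0597]
1.1 [ 0.0388 -0.0633]
1.2 [ 0.0453 -0.0662]
1.3 [ 0.052  -0.0684]
1.4 [ 0.0589 -0.07  ]
1.5 [ 0.066  -0.0708]
1.6 [ 0.0731 -0.071 ]
1.7 [ 0.0801 -0.0704]
1.8 [ 0.0871 -0.0691]
1.9 [ 0.094  -0.0672]
2.0 [ 0.1005 -0.0646]
2.1 [ 0.1068 -0.0613]
2.2 [ 0.1128 -0.0574]
2.3 [ 0.1183 -0.0529]
2.4 [ 0.1234 -0.048 ]
2.5 [ 0.1279 -0.0425]
2.6 [ 0.1318 -0.0366]
2.7 [ 0.1352 -0.0303]
2.8 [ 0.1379 -0.0238]
2.9 [ 0.1399 -0.017 ]
3.0 [ 0.1413 -0.01  ]
3.1 [ 0.1419 -0.003 ]
```

Request:
play_rows --moves "0 -0.0006 0 0;0 -0.001 0 0;0 -0.001 0 0"

```text
clock: 4.2
eef_pos: [497.9, -251.5, 100.1]
ee_rot: [-0.0, 1.0, 0.03, 0.0]
contact_force: [-1.9, -5.7, -1.7]
finger_gap: 43.8
```

Request:
play_rows --moves "0 0.0003 -0.003 0;0.0004 0.0003 -0.007 0;0.0009 0.0003 -0.0105 0;0.0014 0.0003 -0.014 0"

```text
clock: 4.6
eef_pos: [499.5, -251.6, 114.5]
ee_rot: [-0.0, 1.0, 0.03, 0.0]
contact_force: [2.6, 1.0, -2.4]
finger_gap: 43.8
```

```bash
python3 - <<'E'
from plant import *
from h import *
s=read_state();print(s["clock"],s["contact_force"],s["finger_gap"],s["eef_pos"])
c=camera("wrist");a=c["img"][:,:,::-1];b=camera("scene")["img"][:,:,::-1]
cv2.imwrite("pics/c3.png",np.vstack([a[0:300],cv2.resize(b[200:350,60:380],None,fx=2,fy=2)]))
E
```

```text
4.6 [ 2.62131457  1.01151585 -2.43138541] 43.83457931578435 [ 499.50456035 -251.63464822  114.47508139]
```

View pics/c3.png

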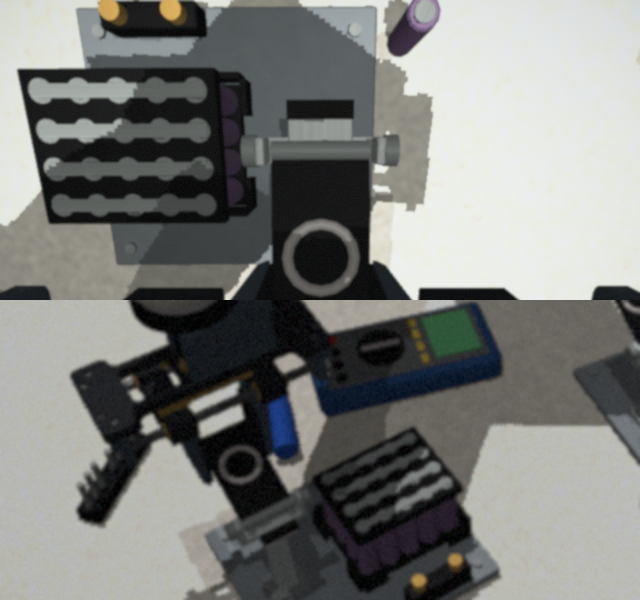

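Request:
play_rows --moves "0.0018 0 -0.007 0;0.0042 0 -0.0135 0;0.0057 0 -0.0168 0;0.0073 0 -0.02 0;0.009 0 -0.023 0;0.011 0 -0.026 0;0.013 0 -0.0288 0;0.0153 0 -0.0316 0;0.0176 0 -0.0342 0;0.02 0 -0.0368 0;0.0227 0 -0.039 0;0.0254 0 -0.0414 0"

```text
clock: 5.9
eef_pos: [525.0, -250.0, 156.2]
ee_rot: [-0.0, 1.0, 0.03, 0.0]
contact_force: [0.0, 3.4, -2.6]
finger_gap: 44.4
```

```bash
python3 - <<'E'
from plant import *
from h import *
s=read_state();print(s["clock"],s["contact_force"],s["finger_gap"],s["eef_pos"])
c=camera("wrist");a=c["img"][:,:,::-1];b=camera("scene")["img"][:,:,::-1]
cv2.imwrite("pics/c4.png",np.vstack([a[0:300],cv2.resize(b[200:350,60:380],None,fx=2,fy=2)]))
E
```

```text
5.9 [ 3.20454756e-03  3.36810080e+00 -2.64363136e+00] 44.354408712028615 [ 525.01429777 -250.02485071  156.16990812]
```

View pics/c4.png

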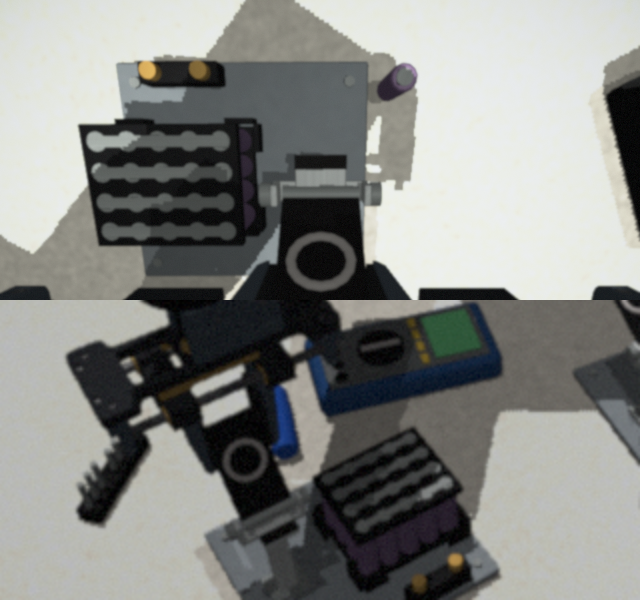

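Request:
play_rows --moves "0.0057 0 -0.0041 0;0.0119 0 -0.0077 0;0.0184 0 -0.0106 0;0.0251 0 -0.0128 0;0.032 0 -0.0144 0;0.0391 0 -0.0152 0;0.0462 0 -0.0154 0;0.0532 0 -0.0148 0;0.0602 0 -0.0135 0;0.0671 0 -0.0116 0;0.0736 0 -0.009 0"

```text
clock: 7.1
eef_pos: [599.7, -245.4, 165.7]
ee_rot: [-0.0, 1.0, 0.03, 0.001]
contact_force: [-1.1, 6.5, 1.2]
finger_gap: 43.7
```

```bash
python3 - <<'E'
from plant import *
from h import *
s=read_state();print(s["clock"],s["contact_force"],s["finger_gap"],s["eef_pos"])
c=camera("wrist");a=c["img"][:,:,::-1];b=camera("scene")["img"][:,:,::-1]
cv2.imwrite("pics/c5.png",np.vstack([a[0:300],cv2.resize(b[200:350,60:380],None,fx=2,fy=2)]))
E
```

```text
7.1 [-1.13323496  6.53824643  1.24712746] 43.71355405596183 [ 599.72102662 -245.37500194  165.66511094]
```

View pics/c5.png

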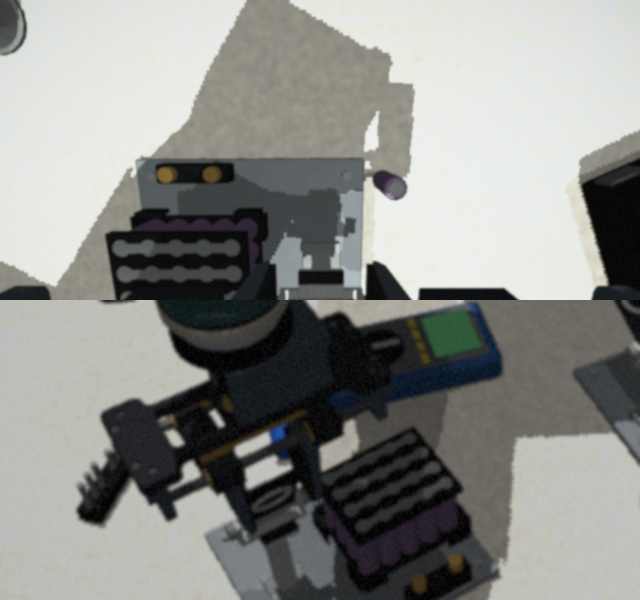

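Request:
play_rows --moves "0.005 -0.0005 0.0043 0;0.011 -0.0005 0.0082 0;0.0165 -0.0005 0.0127 0;0.0217 -0.0005 0.0176 0;0.0262 -0.0005 0.0231 0;0.03 -0.0005 0.029 0;0.0335 -0.0005 0.0353 0;0.0362 -0.0005 0.0418 0;0.0382 -0.0005 0.0486 0;0.039 -0.0005 0.052 0;0.0396 -0.0005 0.0556 0;0.0399 -0.0005 0.059 0;0.0402 -0.0005 0.062 0;0.0402 -0.0005 0.062 0"

```text
clock: 8.6
eef_pos: [640.3, -242.5, 103.2]
ee_rot: [-0.0, 1.0, 0.03, 0.001]
contact_force: [1.6, -2.7, 0.3]
finger_gap: 44.3
```

```bash
python3 - <<'E'
from plant import *
from h import *
s=read_state();print(s["clock"],s["contact_force"],s["finger_gap"],s["eef_pos"])
c=camera("wrist");a=c["img"][:,:,::-1];b=camera("scene")["img"][:,:,::-1]
cv2.imwrite("pics/c6.png",np.vstack([a[0:300],cv2.resize(b[200:350,60:380],None,fx=2,fy=2)]))
E
```

```text
8.6 [ 1.61559586 -2.66508047  0.25327901] 44.27460369376326 [ 640.26999066 -242.4861835   103.21395266]
```

View pics/c6.png

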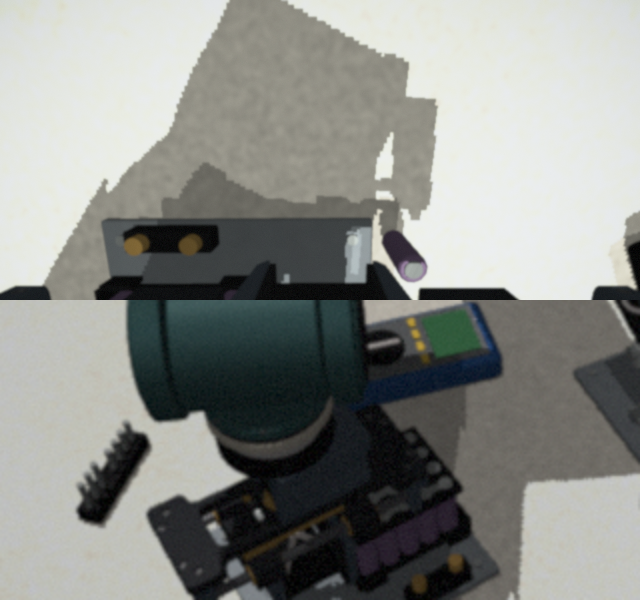

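Request:
play_rows --moves "0 0 0 0;0 0 0 0;0 0 0 0;0 0 0 0;0 0 -0.01 0;0 0 -0.025 0;0 0 -0.04 0;0 0 -0.055 0;-0.01 0 -0.065 0;-0.03 0 -0.07 0;-0.06 0 -0.07 0;-0.08 0 -0.07 0;-0.09 0 -0.07 0;-0.09 0 -0.07 0;-0.09 0 -0.07 0" --fingers 0.064

```text
clock: 10.2
eef_pos: [550.9, -248.1, 173.8]
ee_rot: [-0.0, 1.0, 0.03, 0.001]
contact_force: [-0.1, 0.4, 0.2]
finger_gap: 63.8
```

```bash
python3 - <<'E'
from plant import *
from h import *
s=read_state();print(s["clock"],s["contact_force"],s["finger_gap"],s["eef_pos"])
c=camera("wrist");pickle.dump(c,open("pics/wrist7.pkl","wb"));a=c["img"][:,:,::-1];b=camera("scene")["img"][:,:,::-1]
cv2.imwrite("pics/c7.png",np.vstack([a[0:300],cv2.resize(b[200:350,60:380],None,fx=2,fy=2)]))
E
```

```text
10.2 [-0.08145966  0.39005392  0.16258279] 63.770765747604614 [ 550.88775631 -248.06427032  173.82223245]
```

View pics/c7.png

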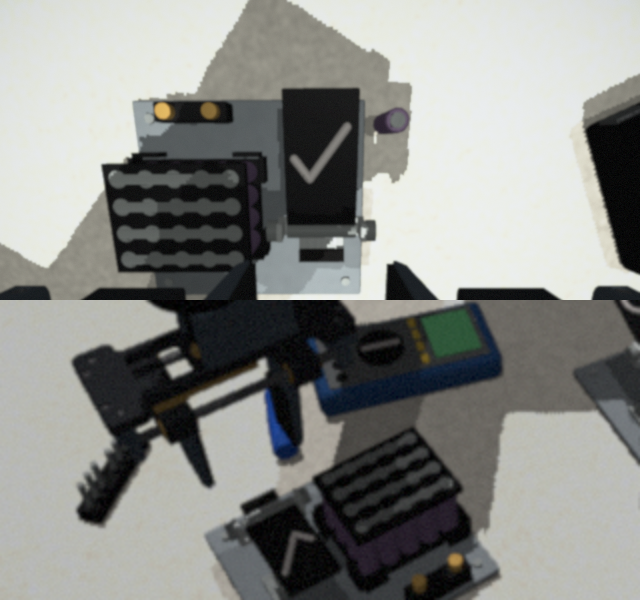

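Tick face is up and the tag is nearly level. Next I'll press it flat with the fingers shut.

Request:
play_rows --moves "0.01 0 0 0;0.03 0 0 0;0.055 0 0 0;0.075 0 0 0;0.086 0 0 0;0.09 0 0.01 0;0.09 0 0.02 0;0.09 0 0.03 0;0.09 0 0.038 0;0.09 0 0.044 0;0.09 0 0.047 0;0.09 0 0.048 0;0.09 0 0.048 0" --fingers 0

```text
clock: 11.6
eef_pos: [641.1, -242.6, 125.9]
ee_rot: [-0.0, 1.0, 0.03, 0.001]
contact_force: [-0.8, -0.4, 0.2]
finger_gap: 0.2
```

Request:
play_rows --moves "0 0 0.001 0;0 0 0.0025 0;0 0 0.004 0;0 0 0.005 0;0 0 0.006 0"

```text
clock: 12.1
eef_pos: [641.1, -242.6, 119.8]
ee_rot: [-0.0, 1.0, 0.03, 0.001]
contact_force: [0.8, 0.2, 0.7]
finger_gap: 0.5
```

Request:
play_rows --moves "0 0 0.0005 0;0 0 0.001 0;0 0 0.0015 0;0 0 0.002 0;0 0 0.002 0"

```text
clock: 12.6
eef_pos: [641.2, -242.6, 117.7]
ee_rot: [-0.0, 1.0, 0.03, 0.001]
contact_force: [0.3, 0.6, -0.1]
finger_gap: 0.4
```

Request:
play_rows --moves "0 0 0.0005 0;0 0 0.001 0;0 0 0.0015 0;0 0 0.0015 0"

```text
clock: 13.0
eef_pos: [641.2, -242.7, 117.0]
ee_rot: [-0.0, 1.0, 0.03, 0.001]
contact_force: [-3.6, 1.6, 10.3]
finger_gap: 0.4
```

Request:
play_rows --moves "0 0 0.0005 0;0 0 0.001 0;0 0 0.001 0"

```text
clock: 13.3
eef_pos: [641.2, -242.7, 116.9]
ee_rot: [-0.0, 1.0, 0.03, 0.001]
contact_force: [-5.8, 3.1, 13.6]
finger_gap: 0.4
```

Firm contact at z = 117, which is the level tag's top, so the tag is on its stop. I'll back off now.

Request:
play_rows --moves "0 0 -0.003 0;0 0 -0.01 0;0 0 -0.025 0;0 0 -0.045 0;0 0 -0.065 0;-0.02 0 -0.085 0;-0.05 0 -0.1 0;-0.085 0 -0.11 0;-0.12 0 -0.11 0;-0.14 0 -0.11 0;-0.15 0 -0.11 0;-0.15 0 -0.11 0;-0.15 0 -0.11 0"

```text
clock: 14.6
eef_pos: [492.2, -251.9, 227.2]
ee_rot: [0.0, 1.0, 0.03, 0.001]
contact_force: [-0.7, -0.0, -0.3]
finger_gap: 0.4
```

```bash
python3 - <<'E'
from plant import *
from h import *
s=read_state();print(s["clock"],s["contact_force"],s["finger_gap"],s["eef_pos"])
c=camera("wrist");pickle.dump(c,open("pics/wrist8.pkl","wb"));a=c["img"][:,:,::-1];b=camera("scene");pickle.dump(b,open("pics/scene8.pkl","wb"));b=b["img"][:,:,::-1]
cv2.imwrite("pics/s8.png",b);cv2.imwrite("pics/w8.png",a)
E
```

```text
14.6 [-0.66285012 -0.01664382 -0.29774361] 0.3679196621830955 [ 492.22463664 -251.91968302  227.24726902]
```

View pics/w8.png

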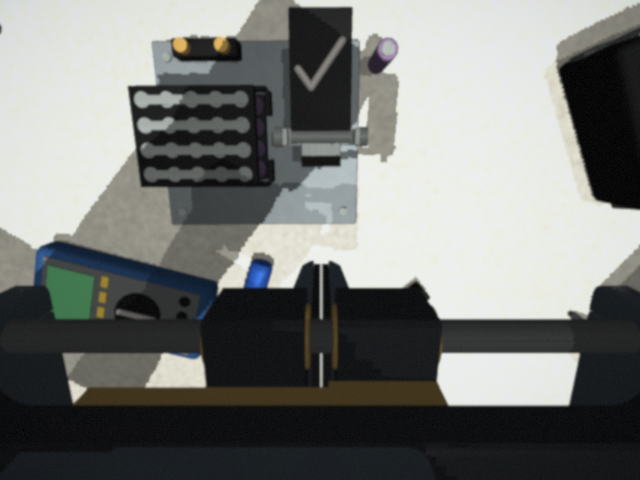

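View pics/s8.png

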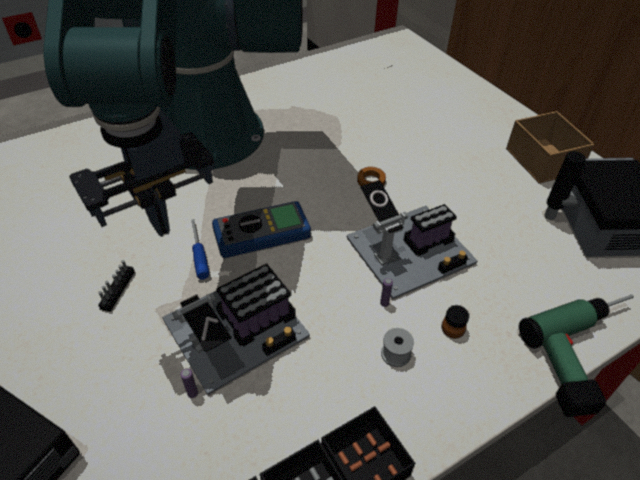

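```bash
python3 - <<'E'
from h import *
A=pickle.load(open("pics/scene0.pkl","rb"))["img"];S=pickle.load(open("pics/scene8.pkl","rb"));B=S["img"]
g=lambda i:cv2.cvtColor(i,cv2.COLOR_RGB2GRAY)
for n,(x,y,w,h) in dict(term=(258,322,42,36),pack=(216,262,82,80),cellA=(176,362,26,40),plateB=(195,350,60,45),ref=(345,200,135,95)).items():
    t=g(A)[y:y+h,x:x+w];r=cv2.matchTemplate(g(B)[y-5:y+h+5,x-5:x+w+5],t,cv2.TM_CCOEFF_NORMED)
    _,m,_,l=cv2.minMaxLoc(r);j,i=l
    sub=lambda a,b,c:(a-c)/(2*(a-2*b+c))
    dx=i-5+(sub(r[j,i-1],r[j,i],r[j,i+1]) if 0<i<10 else 0);dy=j-5+(sub(r[j-1,i],r[j,i],r[j+1,i]) if 0<j<10 else 0)
    print(n,round(m,3),round(dx,2),round(dy,2))
W=pickle.load(open("pics/wrist8.pkl","rb"))
for p,z in[((289,9),117),((353,7),117),((321,137),121)]:print(plane(W,p,z).round(1))
c=cv2.resize(B[280:400,150:320][:,:,::-1],None,fx=4,fy=4,interpolation=cv2.INTER_CUBIC);cv2.imwrite("pics/s8c.png",c)
E
```

```text
term 0.953 -0.03 -0.01
pack 0.738 -0.1 -0.0
cellA 0.772 0.24 -0.14
plateB 0.744 -5 5
ref 0.942 -0.06 0.03
[ 650.2 -221.5  117. ]
[ 654.  -264.7  117. ]
[ 568.1 -248.1  121. ]
```

View pics/s8c.png

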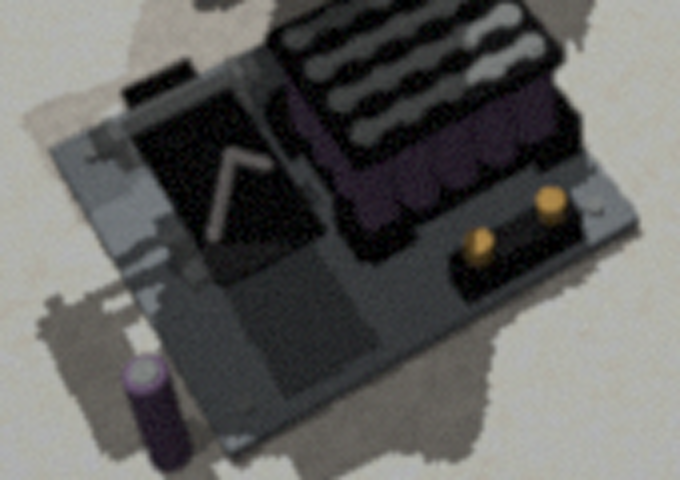

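```bash
python3 - <<'E'
from h import *
from plant import *
W=pickle.load(open("pics/wrist8.pkl","rb"));S=pickle.load(open("pics/scene8.pkl","rb"))
for w,s in[((289,9),(325,233)),((353,7),(225,288))]:print(tri(W,w,S,(s[0]/4+149.6,s[1]/4+279.6)).round(1), plane(S,(s[0]/4+149.6,s[1]/4+279.6),117).round(1))
s=read_state();print(s["clock"],s["qd"].round(4));print(close_job())
E
```

```text
[ 651.3 -220.4  113.5] [ 653.6 -220.7  117. ]
[ 655.  -262.9  114.7] [ 656.6 -262.4  117. ]
14.7 [-0.0002  0.0024  0.0044 -0.0003 -0.0007 -0.0016]
the job is handed in; nothing more can be done
None
```

The large pack's tag is turned over and lies flat on the far side with its tick up. I handed the job in at 14.7 s, with the gripper clear of everything.

**Method differs from the wording:** the tool only points straight down, so a fingertip could not get under the near edge. I pinched the tag lightly by its sides near that edge (4 N), swung it about its hinge, let go, and pressed it down with the shut fingers.

**Last checks:**
- **Tag flat:** pressing met firm resistance at z ≈ 117 mm, the level tag's top, with a force of about 14 N. Triangulating the far edge gave 113.5–114.7 mm instead of 117 mm. That is near the 2 mm calibration error, so I take the tag as level.
- **Nothing shifted:** the large stand's terminal strip, its pack, and the small stand with its tag still level all match the first picture to about 0.1 px. The loose cell beside the large stand matched only loosely, to about 0.3 px. One check patch, on the large stand's plate, gave no valid match because shadows and the turned tag had changed it.
- **Other objects:** I did not measure the rest one by one. They look unmoved in the last scene picture.
- **Forces:** sideways force on the tool while gripping, read at the end of each move, was about 6.5 N at most, and it was near zero after I backed off.

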